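# Pack specimen boxes between cold bricks in a foam shipper

## Task

Pack the lower half of the foam shipper for cold dispatch: lay one blue cold brick flat in the middle of its packing space, lengthwise, then stand the two orange-lidded specimen boxes upright on that brick, one over each half of its length, and finally lay the other blue brick flat on top of both boxes, lengthwise and centred like the first. Keep the specimen boxes upright throughout, and leave the green brick and the grey-lidded empty boxes where they are.

Things in the scene. Friction and masses are not known exactly. Their poses are not given: they have to be found in the camera images.
- shipper: Open lower half of a white foam box, fixed: 246 mm long (its x), 196 wide (its y), 60 high, walls 28 mm, with an empty packing space 190 x 140 mm, 40 deep, in its middle. Origin: centre of its underside; the packing floor is 20 mm above that. The packed stack rises above the rim, to 104 mm. The box's upper half (74 mm high, also hollow side up) lies past it at the table's far edge: not used.
- cold_a_mid (a point): Cold brick, blue rigid plastic, one of two alike: 150 x 58 x 25 mm, about 0.2 kg, lying flat. The point is its centre, half-way up (12.5 mm above its underside); x runs along its length, z is up.
- cold_b_mid (a point): The other blue cold brick, alike: 150 x 58 x 25 mm, about 0.2 kg, lying flat. The point is its centre, half-way up (12.5 mm above its underside); x runs along its length, z is up.
- warm_mid (a point): Look-alike: GREEN brick for room-temperature shipments, does not belong in this one. 150 x 58 x 25 mm, about 0.2 kg, lying flat. The point is its centre, half-way up (12.5 mm above its underside); x runs along its length, z is up.
- specimen_a_mid (a point): Specimen box, one of two alike: a square white vial box with an ORANGE lid bearing a black hazard mark, 58 x 58 x 34 mm high, about 0.1 kg, standing upright. The point is its centre, half-way up (17 mm above its underside); x and y are square to its sides, z is up.
- specimen_b_mid (a point): The other orange-lidded specimen box, alike: 58 x 58 x 34 mm high, about 0.1 kg, standing upright. The point is its centre, half-way up (17 mm above its underside); x and y are square to its sides, z is up.
- empty_a_mid (a point): Look-alike: empty vial box with a GREY lid, does not belong. 58 x 58 x 34 mm high, about 0.1 kg, standing upright. The point is its centre, half-way up (17 mm above its underside); x and y are square to its sides, z is up.
- empty_b_mid (a point): Look-alike: another empty grey-lidded vial box, does not belong. 58 x 58 x 34 mm high, about 0.1 kg, standing upright. The point is its centre, half-way up (17 mm above its underside); x and y are square to its sides, z is up.
Things that resemble listed ones, but are neither listed nor needed, are in the scene too. Leave any turquoise or yellow look-alike of the part that bears specimen_a_mid alone. What is shaped like the part that bears specimen_b_mid but yellow is not meant.

How it is judged:
On the way, in this order (a step that is already met when the one before it is completed fails the run):
1. a blue cold brick lies flat in the middle of the packing space (((x of cold_a_mid in the frame of shipper between -0.015 and 0.015 m and y of cold_a_mid in the frame of shipper between -0.015 and 0.015 m and z of cold_a_mid in the frame of shipper between 0.0265 and 0.0385 m and angle between cold_a_mid's own z axis and vertical below 0.12 rad and angle between the x axis of cold_a_mid and the x axis of shipper, either way round below 0.2 rad) or (x of cold_b_mid in the frame of shipper between -0.015 and 0.015 m and y of cold_b_mid in the frame of shipper between -0.015 and 0.015 m and z of cold_b_mid in the frame of shipper between 0.0265 and 0.0385 m and angle between cold_b_mid's own z axis and vertical below 0.12 rad and angle between the x axis of cold_b_mid and the x axis of shipper, either way round below 0.2 rad))), for 0.2 s.
2. both orange-lidded specimen boxes stand on that brick, one over each half (((x of cold_a_mid in the frame of shipper between -0.015 and 0.015 m and y of cold_a_mid in the frame of shipper between -0.015 and 0.015 m and z of cold_a_mid in the frame of shipper between 0.0265 and 0.0385 m and angle between cold_a_mid's own z axis and vertical below 0.12 rad and angle between the x axis of cold_a_mid and the x axis of shipper, either way round below 0.2 rad) or (x of cold_b_mid in the frame of shipper between -0.015 and 0.015 m and y of cold_b_mid in the frame of shipper between -0.015 and 0.015 m and z of cold_b_mid in the frame of shipper between 0.0265 and 0.0385 m and angle between cold_b_mid's own z axis and vertical below 0.12 rad and angle between the x axis of cold_b_mid and the x axis of shipper, either way round below 0.2 rad)) and ((x of specimen_a_mid in the frame of shipper between 0.024 and 0.054 m and y of specimen_a_mid in the frame of shipper between -0.015 and 0.015 m and z of specimen_a_mid in the frame of shipper between 0.056 and 0.068 m and angle between each of specimen_a_mid, specimen_b_mid's own z axis and vertical below 0.12 rad and x of specimen_b_mid in the frame of shipper between -0.054 and -0.024 m and y of specimen_b_mid in the frame of shipper between -0.015 and 0.015 m and z of specimen_b_mid in the frame of shipper between 0.056 and 0.068 m) or (x of specimen_a_mid in the frame of shipper between -0.054 and -0.024 m and y of specimen_a_mid in the frame of shipper between -0.015 and 0.015 m and z of specimen_a_mid in the frame of shipper between 0.056 and 0.068 m and angle between each of specimen_a_mid, specimen_b_mid's own z axis and vertical below 0.12 rad and x of specimen_b_mid in the frame of shipper between 0.024 and 0.054 m and y of specimen_b_mid in the frame of shipper between -0.015 and 0.015 m and z of specimen_b_mid in the frame of shipper between 0.056 and 0.068 m))), for 0.2 s.
At the end, for the whole second after the job is handed in: Blue brick on the floor, specimen boxes on it, blue brick on them: centres within 15 mm of the middle (boxes: 24-54 mm either side lengthwise, 15 mm across), height 6 mm, level 0.12 rad, bricks lengthwise within 0.2 rad, at rest; green brick and grey boxes moved under 30 mm (((x of cold_a_mid in the frame of shipper between -0.015 and 0.015 m and y of cold_a_mid in the frame of shipper between -0.015 and 0.015 m and z of cold_a_mid in the frame of shipper between 0.0265 and 0.0385 m and angle between each of cold_a_mid, cold_b_mid's own z axis and vertical below 0.12 rad and angle between the x axis of each of cold_a_mid, cold_b_mid and the x axis of shipper, either way round below 0.2 rad and x of cold_b_mid in the frame of shipper between -0.015 and 0.015 m and y of cold_b_mid in the frame of shipper between -0.015 and 0.015 m and z of cold_b_mid in the frame of shipper between 0.0855 and 0.0975 m) or (x of cold_b_mid in the frame of shipper between -0.015 and 0.015 m and y of cold_b_mid in the frame of shipper between -0.015 and 0.015 m and z of cold_b_mid in the frame of shipper between 0.0265 and 0.0385 m and angle between each of cold_b_mid, cold_a_mid's own z axis and vertical below 0.12 rad and angle between the x axis of each of cold_b_mid, cold_a_mid and the x axis of shipper, either way round below 0.2 rad and x of cold_a_mid in the frame of shipper between -0.015 and 0.015 m and y of cold_a_mid in the frame of shipper between -0.015 and 0.015 m and z of cold_a_mid in the frame of shipper between 0.0855 and 0.0975 m)) and ((x of specimen_a_mid in the frame of shipper between 0.024 and 0.054 m and y of specimen_a_mid in the frame of shipper between -0.015 and 0.015 m and z of specimen_a_mid in the frame of shipper between 0.056 and 0.068 m and angle between each of specimen_a_mid, specimen_b_mid's own z axis and vertical below 0.12 rad and x of specimen_b_mid in the frame of shipper between -0.054 and -0.024 m and y of specimen_b_mid in the frame of shipper between -0.015 and 0.015 m and z of specimen_b_mid in the frame of shipper between 0.056 and 0.068 m) or (x of specimen_a_mid in the frame of shipper between -0.054 and -0.024 m and y of specimen_a_mid in the frame of shipper between -0.015 and 0.015 m and z of specimen_a_mid in the frame of shipper between 0.056 and 0.068 m and angle between each of specimen_a_mid, specimen_b_mid's own z axis and vertical below 0.12 rad and x of specimen_b_mid in the frame of shipper between 0.024 and 0.054 m and y of specimen_b_mid in the frame of shipper between -0.015 and 0.015 m and z of specimen_b_mid in the frame of shipper between 0.056 and 0.068 m)) and linear speed of each of cold_a, cold_b, specimen_a, specimen_b below 0.02 m/s and distance of each of warm_mid, empty_a_mid, empty_b_mid from where it was at the start of the episode below 0.03 m); the robot touches nothing.
It fails at once if a specimen box is tipped by more than 0.6 rad (angle between any of specimen_a_mid, specimen_b_mid's own z axis and vertical above 0.6 rad).
It fails at once if the green brick or a grey-lidded box is shifted by more than 40 mm (distance of any of warm_mid, empty_a_mid, empty_b_mid from where it was at the start of the episode above 0.04 m).
It also fails if it takes over 104 s, if anything falls off the work surface, if the arm or the gripper's body presses on something with over 40 N, if the wrist force passes 120 N, or if a joint passes its speed limit or range.

## Robot

A 6-joint arm with a two-finger parallel gripper is mounted at the origin on the work surface. World frame = base frame: x ahead of the robot, y to its left, z up, the work surface at z = 0. Lengths are in m, angles in rad, forces in N, time in s.
With the tool pointing down it reaches from about 0.35 to 1 m from the base axis. Payload 7.1 kg.
Tool frame: the origin (TCP) lies between the finger pads; the fingertips stand 25 mm ahead of it and the grasp point (between the pads) lies 6 mm ahead of it; z points along the fingers, y is the line along which they close (so a half turn about z gives the same grasp; the last joint's range is limited). The gripper opens to 85 mm and grips with 20 to 120 N. Pads are 22 mm wide; open, the fingers measure 114 mm over their backs; the gripper's body (76 mm by 85 mm) begins 54 mm behind the grasp point. The pads swing forward as they close: fully open they stand 13 mm farther back than shut.
Start: joints at [-1.276, 0.423, 1.63, -0, 1.089, -0.019], TCP at [0.193, -0.594, 0.256] pointing down, gripper open.
Joint ranges: [-3, 3], [-0.9, 2.11], [0.09, 2.58], [-1.31, 4.45], [0.11, 2.69], [-2.54, 2.54]. Speed limits (rad/s): [2.39, 2.39, 3.01, 3.14, 3.14, 3.14].

## Interface

Orientations are given as a unit quaternion [w, x, y, z].
In Python, from cell import env, optics gives the robot as it stands.
- The arm moves only by the shell command python3 -m pendant 'ROWS' [FORCE]. ROWS is JSON, a list of rows, each a list of 7 numbers: the turn, a rotation vector about the tool's x, y, z in degrees, then the shift along the tool's x, y, z in mm, then the opening, from 0 (shut) to 1 (fully open). In form: [[ax, ay, az, x, y, z, gripper], ...]. A call has 1 to 12 rows; each row is the pose to reach, as a shift and turn from the pose commanded when the call began, along the tool's axes at that moment; what a row does not reach only later rows make up. A row lasts 1/8 s, in which the tool goes at most 62.5 mm and 10.7 degrees, less where a joint would pass 70% of its speed; a pose out of reach is approached as far as the arm can. A call with a gripper value outside its range is refused whole. The fingers move at their own pace and stop on an object; FORCE is the grip in N (left out, the last holds). Time passes only in rows, so rows that repeat a pose let the fingers close. It gives the time, the measured TCP pose, the force, the opening and the grip force at its end, in the units of the state.
- env.get_state(): the state, without advancing time (a new reading comes with each control period).
- optics.get_image(name): name is "scene" or "top" or "wrist"; returns a dict with "frame" (400x640x3 uint8, red, green, blue), "intrinsics" (3x3 intrinsics, pixels), "dist_coeffs" ([k1, k2, p1, p2, k3] as OpenCV has them; the pictures are not rectified), "pose" (4x4, takes a point from camera to world coordinates); the wrist camera has in their place "T_tool_cam" (4x4, takes a point from camera to tool coordinates, whose origin is the TCP and whose axes are the flange's). Camera axes: x right, y up, looking along -z (the intrinsics and any distortion apply to the point x, -y, -z); pixel columns grow to the right and rows downward; lengths in m; the calibration is good to about 2 mm. A picture is of the moment at which its call begins: read the wrist's pose just before it. There is no depth.
- env.finish_job(): hands the job in; it is judged then, once.
The state is a dict: "time": time; "qpos": joint angles; "joint_vel": joint speeds; "effort": joint torques, N m; "eef_pos": TCP position; "orientation": TCP orientation; "wrist_force": force on the tool from outside, world axes, zero at the start; "wrist_torque": the same for the moment, N m; "gripper_width": finger opening in m; "gripper_force": force on a finger pad.
Only numpy, scipy, OpenCV 4.12 (cv2) and the standard library are available. Lean on these libraries where they do the work, as an engineer would, in place of code of your own. Each camera call takes 0.05 s, during which the arm holds its last target. There are 200 camera calls.

## Working session

There is one attempt and no reset: what is moved stays moved. The work goes in short steps, Python scripts to look and compute and a shell command to move; the robot and the scene stay as the last step left them, time stands still between calls to the robot, and variables do not carry over. Pictures are saved under pics/ and viewed, at most 14 in all, crops included, and the job is handed in when it is done.

```bash
ls; mkdir -p pics; python3 - <<'E'
from cell import env, optics
import cv2,pickle,numpy as np
s=env.get_state();print(s['time'],s['eef_pos'],s['orientation'],s['gripper_width'])
for n in ['top','scene']:
    d=optics.get_image(n);pickle.dump(d,open(n+'.pkl','wb'));cv2.imwrite(f'pics/{n}0.png',cv2.cvtColor(d['frame'],cv2.COLOR_RGB2BGR))
    print(d['intrinsics'],d['dist_coeffs'],np.round(d['pose'],3))
E
```

```text
pics
0.0 [ 0.192816   -0.59398137  0.25556583] [-7.52332096e-04  9.87714975e-01  1.56264365e-01 -1.01765300e-04] 0.08559867891272457
[[413.18426754   0.         328.08612109]
 [  0.         413.18426754 205.73931078]
 [  0.           0.           1.        ]] [-0.10633687  0.          0.          0.          0.        ] [[-0.029  0.999 -0.038  0.457]
 [-0.999 -0.027  0.028  0.019]
 [ 0.027  0.039  0.999  1.002]
 [ 0.     0.     0.     1.   ]]
[[473.00601851   0.         319.38737514]
 [  0.         473.00601851 204.20045162]
 [  0.           0.           1.        ]] [-0.08614795  0.          0.          0.          0.        ] [[ 0.284 -0.533  0.797  1.435]
 [ 0.959  0.151 -0.241 -0.276]
 [ 0.008  0.833  0.554  0.704]
 [ 0.     0.     0.     1.   ]]
```

View pics/top0.png

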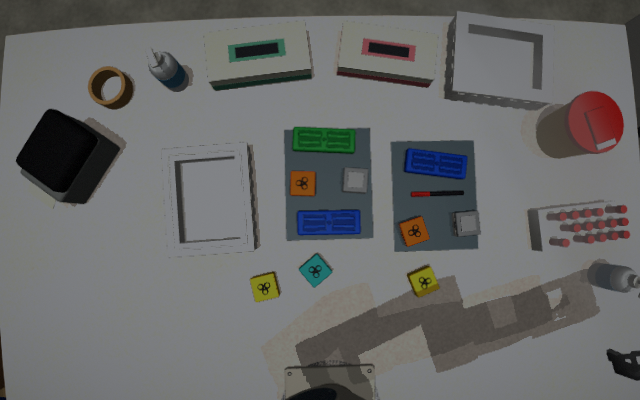

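View pics/scene0.png

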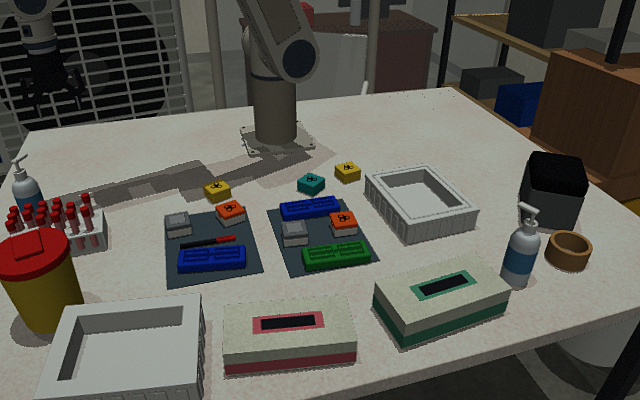

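Top view: the shipper is the 2-walled white box at about (211,200), with its length along the image vertical (world x). The other open box at (497,60), at the far edge, is the upper half. Blue bricks are at (329,222) and (436,163), green at (324,140). Orange boxes are at (303,183) and (414,231), grey ones at (355,180) and (466,224), with yellow and turquoise decoys at (264,287), (423,281) and (316,270). I'll confirm with enlarged crops.

```bash
python3 - <<'E'
import cv2
i=cv2.imread('pics/top0.png')
cv2.imwrite('pics/c1.png',cv2.convertScaleAbs(cv2.resize(i[115:260,280:490],None,fx=3.8,fy=3.8,interpolation=cv2.INTER_CUBIC),alpha=1.3))
cv2.imwrite('pics/c2.png',cv2.resize(i[130:265,150:270],None,fx=4.4,fy=4.4,interpolation=cv2.INTER_CUBIC))
E
```

```text
(no output)
```

View pics/c1.png

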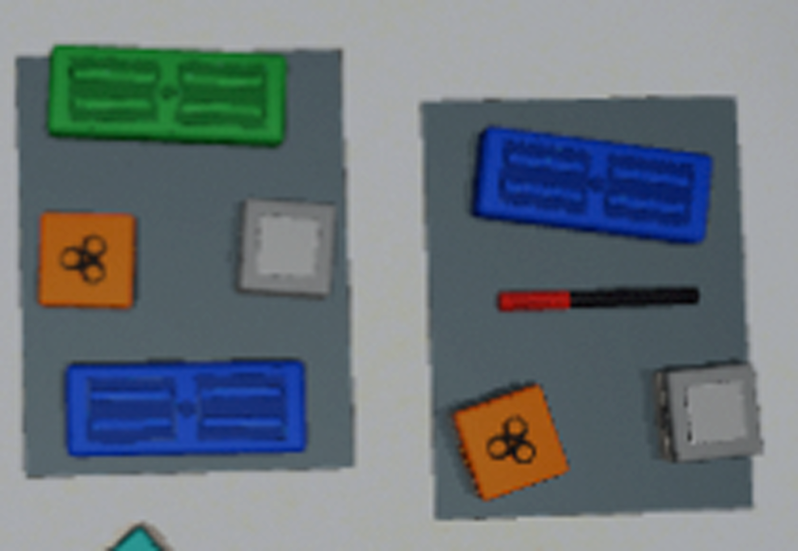

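View pics/c2.png

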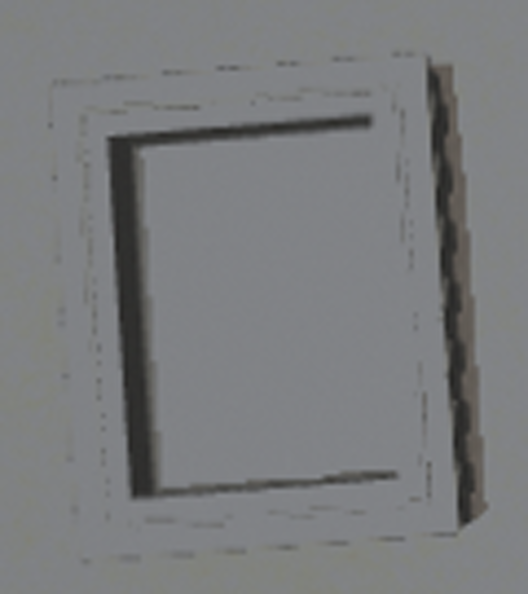

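c1 confirms it: orange lids with hazard marks at (303,183) and (415,231), and blue bricks at (329,222) and (436,163). Grey and green are distinct, and a red/black pen lies beside the right-hand brick. c2 shows the shipper rim corners clearly. Computing positions now.

```bash
cat > h.py <<'E'
import numpy as np,cv2,pickle
from scipy.spatial.transform import Rotation as R
def world(d,px,z,T=None):
    T=np.array(d['pose'] if T is None else T)
    u=cv2.undistortPoints(np.array(px,float).reshape(-1,1,2),np.array(d['intrinsics']),np.array(d['dist_coeffs'])).reshape(-1,2)
    r=np.c_[u[:,0],-u[:,1],-np.ones(len(u))]@T[:3,:3].T
    return T[:3,3]+r*((z-T[2,3])/r[:,2])[:,None]
def quad(p): # corners TL,TR,BR,BL in image -> centre, sides, yaw of top edge
    e=np.linalg.norm(p-np.roll(p,-1,0),axis=1); v=p[1]-p[0]+p[2]-p[3]; 
    w=p[1]-p[2]+p[0]-p[3]
    return np.round(p.mean(0),4),np.round(e,4),'edgeyaw',np.round(np.degrees([np.arctan2(v[1],v[0]),np.arctan2(w[1],w[0])]),1)
def wristT(d,s):
    q=s['orientation'];T=np.eye(4);T[:3,:3]=R.from_quat([q[1],q[2],q[3],q[0]]).as_matrix();T[:3,3]=s['eef_pos'];return T@np.array(d['T_tool_cam'])
E
python3 - <<'E'
from h import *
d=pickle.load(open('top.pkl','rb'))
A=lambda c:np.array(c)/3.8+[280,115]
B=lambda c:np.array(c)/4.4+[150,130]
for n,p,z in [('blue1',A([(68,364),(303,360),(306,450),(70,454)]),.025),('blue2',A([(485,128),(711,155),(700,240),(476,213)]),.025),
 ('or1',A([(40,213),(135,211),(135,305),(40,306)]),.034),('or2',A([(455,411),(540,383),(568,467),(485,500)]),.034),
 ('green',A([(50,46),(286,55),(283,144),(50,134)]),.025),('grey1',A([(245,200),(335,205),(330,297),(240,290)]),.034),
 ('rim',B([(50,83),(428,54),(460,533),(85,562)]),.06),('inner',B([(107,137),(372,115),(400,470),(132,497)]),.06)]:
    print(n,*quad(world(d,p,z)))
s=pickle
d=pickle.load(open('top.pkl','rb'))
print(R.from_quat([9.87714975e-01,1.56264365e-01,-1.01765300e-04,-7.52332096e-04]).as_matrix().round(3))
E
```

```text
blue1 [ 0.4557 -0.0097  0.025 ] [0.1465 0.0561 0.1469 0.0559] edgeyaw [-90.7  -0. ]
blue2 [ 0.5895 -0.2722  0.025 ] [0.1478 0.0554 0.1459 0.0546] edgeyaw [-97.8  -9.4]
or1 [0.5489 0.0495 0.034 ] [0.0588 0.0583 0.0586 0.0576] edgeyaw [-90.6  -1.5]
or2 [ 0.429  -0.2111  0.034 ] [0.0565 0.0552 0.0564 0.0583] edgeyaw [-72.2  16.9]
green [ 0.652 -0.003  0.025] [0.1488 0.0568 0.1463 0.0559] edgeyaw [-93.7  -2.6]
grey1 [ 0.5524 -0.0746  0.034 ] [0.0562 0.0575 0.0561 0.0561] edgeyaw [-95.2  -5. ]
rim [0.5146 0.268  0.06  ] [0.2009 0.2499 0.197  0.2519] edgeyaw [-87.2   3.1]
inner [0.5159 0.269  0.06  ] [0.1405 0.1854 0.141  0.1888] edgeyaw [-86.4   3.4]
[[ 0.951  0.309 -0.   ]
 [ 0.309 -0.951  0.001]
 [ 0.    -0.002 -1.   ]]
```

```bash
cat > go.py <<'E'
import sys
from h import *
from cell import env
def tgt(psi):
    c,s=np.cos(np.radians(psi)),np.sin(np.radians(psi)); return np.array([[-s,c,0],[c,s,0],[0,0,-1]]).T
# usage: go.py x y z psi ... prints row(s) relative to present pose
s=env.get_state();q=s['orientation'];M=R.from_quat([q[1],q[2],q[3],q[0]]).as_matrix()
a=list(map(float,sys.argv[1:]))
y=M[:,1];print('now',s['time'],np.round(s['eef_pos'],4),'psi',round(np.degrees(np.arctan2(y[1],y[0])),1),'w',round(s['gripper_width'],4),'q6',round(s['qpos'][5],2))
for i in range(0,len(a),4):
    t=M.T@(np.array(a[i:i+3])-s['eef_pos']); 
    m=np.c_[[-np.sin(np.radians(a[i+3])),np.cos(np.radians(a[i+3])),0],[np.cos(np.radians(a[i+3])),np.sin(np.radians(a[i+3])),0],[0,0,-1]]
    r=np.degrees(R.from_matrix(M.T@m).as_rotvec())
    print(np.round(r,1).tolist(),np.round(t*1000,0).tolist(),'rows>=',int(max(np.ceil(np.linalg.norm(t)/.0625),np.ceil(np.linalg.norm(r)/10.7))))
E
python3 go.py 0.456 -0.01 0.22 -0.4 0.456 -0.01 0.14 -0.4
```

```text
now 0.1 [ 0.1928 -0.594   0.2556] psi -72.0 w 0.0853 q6 -0.02
[-0.1, -0.1, -71.6] [431.0, -474.0, 36.0] rows>= 11
[-0.1, -0.1, -71.6] [431.0, -474.0, 116.0] rows>= 11
```

```bash
python3 -m pendant '[[0,0,-71.6,431,-474,36,0.9],[0,0,-71.6,431,-474,36,0.9],[0,0,-71.6,431,-474,36,0.9],[0,0,-71.6,431,-474,36,0.9],[0,0,-71.6,431,-474,36,0.9],[0,0,-71.6,431,-474,36,0.9],[0,0,-71.6,431,-474,36,0.9],[0,0,-71.6,431,-474,36,0.9],[0,0,-71.6,431,-474,36,0.9],[0,0,-71.6,431,-474,36,0.9],[0,0,-71.6,431,-474,36,0.9],[0,0,-71.6,431,-474,36,0.9]]' 60
python3 -m pendant '[[0,0,0,0,0,0,0.9],[0,0,0,0,0,0,0.9]]'
cat > snap.py <<'E'
import sys
from h import *
from cell import env,optics
s=env.get_state();d=optics.get_image('wrist');d['T']=wristT(d,s);n=sys.argv[1]
pickle.dump(d,open(n+'.pkl','wb'));cv2.imwrite(f'pics/{n}.png',cv2.cvtColor(d['frame'],cv2.COLOR_RGB2BGR))
E
python3 snap.py w1; python3 go.py 0.456 -0.01 0.05 -0.4 0.456 -0.01 0.026 -0.4
```

```text
time: 1.6
eef_pos: [0.4565, -0.0099, 0.22]
orientation: [-0.0, 0.709, 0.705, -0.0]
wrist_force: [0.3, -0.7, -0.1]
gripper_width: 0.0767
gripper_force: 0.0
time: 1.85
eef_pos: [0.4561, -0.0118, 0.2204]
orientation: [-0.0, 0.71, 0.704, -0.0]
wrist_force: [0.2, -0.1, -0.5]
gripper_width: 0.0768
gripper_force: 0.0
now 1.9 [ 0.4562 -0.0117  0.2204] psi -0.5 w 0.0772 q6 -0.04
[-0.0, 0.0, -0.1] [2.0, -0.0, 170.0] rows>= 3
[-0.0, 0.0, -0.1] [2.0, -0.0, 194.0] rows>= 4
```

View pics/w1.png

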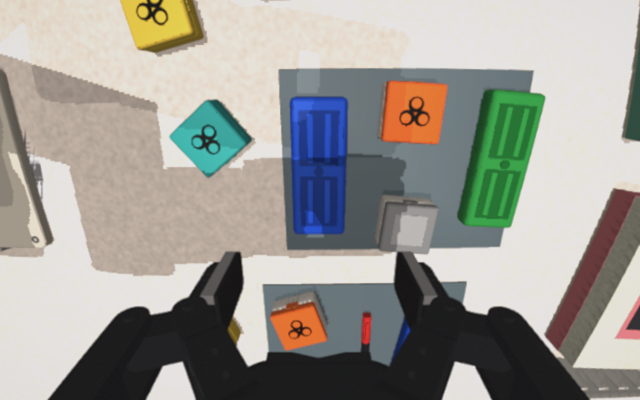

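Wrist view: blue brick at about (320,166), orange box at (414,111), green at (501,160) and grey at (407,223), matching the top view. Cross-checking positions.

```bash
python3 - <<'E'
from h import *
d=pickle.load(open('w1.pkl','rb'))
for n,p,z in [('blue1',[(291,98),(347,98),(345,233),(295,233)],.025),('or1',[(387,81),(447,83),(443,143),(384,140)],.034),('or2',[(271,307),(316,299),(327,339),(283,350)],.034)]:
    print(n,*quad(world(d,p,z,d['T'])))
E
```

```text
blue1 [ 0.4578 -0.0084  0.025 ] [0.0552 0.147  0.0569 0.1469] edgeyaw [-0.5 89.9]
or1 [0.5518 0.0513 0.034 ] [0.0578 0.0576 0.0602 0.0559] edgeyaw [-2.3 91.4]
or2 [ 0.4307 -0.2047  0.034 ] [0.0564 0.0642 0.0604 0.0705] edgeyaw [ 14.9 100.4]
```

```bash
python3 -m pendant '[[0,0,0,3,0,80,0.9],[0,0,0,3,0,140,0.9],[0,0,0,3,0,170,0.9],[0,0,0,3,0,185,0.9],[0,0,0,3,0,194,0.9],[0,0,0,3,0,194,0.9]]'
python3 -m pendant '[[0,0,0,0,0,0,0.2],[0,0,0,0,0,0,0.2],[0,0,0,0,0,0,0.2],[0,0,0,0,0,0,0.2],[0,0,0,0,0,0,0.2],[0,0,0,0,0,0,0.2]]' 60
python3 -m pendant '[[0,0,0,0,0,-40,0.2],[0,0,0,0,0,-80,0.2],[0,0,0,0,0,-120,0.2],[0,0,0,0,0,-120,0.2]]'
python3 go.py 0.515 0.268 0.16 93.2
```

```text
time: 2.65
eef_pos: [0.4573, -0.0078, 0.027]
orientation: [0.0, 0.71, 0.704, 0.0]
wrist_force: [0.3, -0.4, 0.4]
gripper_width: 0.0766
gripper_force: 0.0
time: 3.4
eef_pos: [0.4574, -0.0076, 0.0278]
orientation: [0.001, 0.71, 0.705, 0.001]
wrist_force: [-1.1, -0.5, 6.7]
gripper_width: 0.057
gripper_force: 64.2
time: 3.9
eef_pos: [0.4587, -0.0076, 0.1497]
orientation: [0.003, 0.71, 0.705, 0.003]
wrist_force: [-0.5, -0.2, -2.4]
gripper_width: 0.0568
gripper_force: 65.7
now 3.9 [ 0.4587 -0.0076  0.1497] psi -0.4 w 0.0568 q6 -0.04
[0.3, 0.4, -93.6] [276.0, 54.0, -10.0] rows>= 9
```

```bash
python3 -m pendant '[[0,0,-10,0,0,-20,0.2],[0,0,-20,40,5,-20,0.2],[0,0,-30,80,15,-20,0.2],[0,0,-40,120,25,-20,0.2],[0,0,-50,160,35,-20,0.2],[0,0,-60,200,45,-20,0.2],[0,0,-70,240,54,-20,0.2],[0,0,-80,276,54,-20,0.2],[0,0,-90,276,54,-20,0.2],[0.3,0.4,-93.6,276,54,-20,0.2],[0.3,0.4,-93.6,276,54,-20,0.2],[0.3,0.4,-93.6,276,54,-20,0.2]]'
python3 snap.py w2;python3 go.py 0.515 0.268 0.08 93.2 0.515 0.268 0.050 93.2
```

```text
time: 5.4
eef_pos: [0.5123, 0.2678, 0.1657]
orientation: [-0.004, -0.027, 1.0, 0.0]
wrist_force: [-0.4, 0.6, -0.9]
gripper_width: 0.0569
gripper_force: 65.7
now 5.45 [0.5124 0.2678 0.1659] psi 93.1 w 0.0568 q6 -1.17
[0.1, -0.5, -0.1] [-3.0, -0.0, 86.0] rows>= 2
[0.1, -0.5, -0.1] [-4.0, -0.0, 116.0] rows>= 2
```

View pics/w2.png

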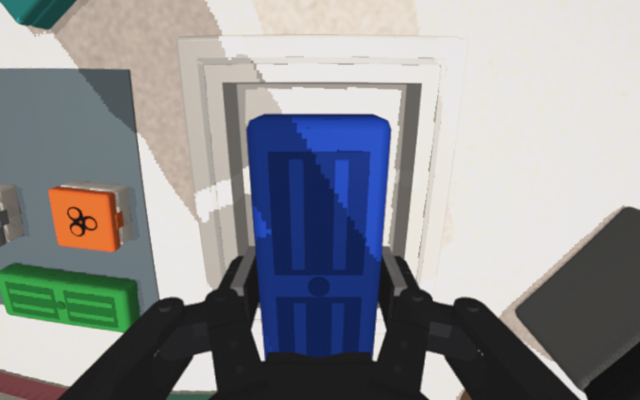

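Held brick centred in the shipper view, with the inner rim's near corners at (223,84) and (421,84). Checking those against the estimated frame, then lowering.

```bash
python3 - <<'E'
from h import *
d=pickle.load(open('w2.pkl','rb'))
p=world(d,[(223,84),(421,84),(178,38),(466,38)],.06,d['T'])
print(p.round(4),np.linalg.norm(p[0]-p[1]),np.linalg.norm(p[2]-p[3]))
a=np.radians(3.2);x=np.array([np.cos(a),np.sin(a),0])
print((p[:2].mean(0)+.095*x).round(4),(p[2:].mean(0)+.123*x).round(4))
E
```

```text
[[0.4265 0.196  0.06  ]
 [0.419  0.3345 0.06  ]
 [0.3977 0.1659 0.06  ]
 [0.3869 0.3613 0.06  ]] 0.13875521061173024 0.19570874361746451
[0.5176 0.2706 0.06  ] [0.5151 0.2704 0.06  ]
```

```bash
python3 -m pendant '[[0,-0.5,0,-2,1,40,0.2],[0,-0.5,0,-2,1,80,0.2],[0,-0.5,0,-2,1,100,0.2],[0,-0.5,0,-2,1,110,0.2],[0,-0.5,0,-2,1,114,0.2],[0,-0.5,0,-2,1,117,0.2],[0,-0.5,0,-2,1,117,0.2]]'
python3 -m pendant '[[0,0,0,0,0,0,0.9],[0,0,0,0,0,0,0.9],[0,0,0,0,0,0,0.9],[0,0,0,0,0,0,0.9],[0,0,0,0,0,-60,0.9],[0,0,0,0,0,-120,0.9],[0,0,0,0,0,-170,0.9],[0,0,0,0,0,-170,0.9]]'
python3 go.py 0.55 0.0505 0.22 88.8
```

```text
time: 6.32
eef_pos: [0.5141, 0.2695, 0.05]
orientation: [0.001, -0.028, 1.0, 0.001]
wrist_force: [0.3, 0.6, -1.1]
gripper_width: 0.0567
gripper_force: 65.6
time: 7.32
eef_pos: [0.5158, 0.2702, 0.2238]
orientation: [0.004, -0.028, 1.0, 0.002]
wrist_force: [0.1, -0.0, -0.3]
gripper_width: 0.0768
gripper_force: 0.0
now 7.325 [0.5158 0.2702 0.2238] psi 93.2 w 0.0768 q6 -1.17
[0.3, 0.5, 4.4] [-22.0, -221.0, 3.0] rows>= 4
```

```bash
python3 -m pendant '[[0,0,11,-22,-60,0,0.9],[0,0,22,-22,-120,0,0.9],[0,0,33,-24,-180,0,0.9],[0,0,44,-29,-220,0,0.9],[0,0,55,-22,-221,0,0.9],[0,0,66,-22,-221,0,0.9],[0,0,77,-22,-221,0,0.9],[0,0,88,-22,-221,0,0.9],[0,0.5,94.5,-22,-221,0,0.9],[0,0.5,94.5,-22,-221,0,0.9],[0,0.5,94.5,-22,-221,0,0.9]]'
python3 go.py 0.5503 0.0505 0.10 -1.3 .5503 .0505 .03 -1.3
```

```text
time: 8.7
eef_pos: [0.5473, 0.0495, 0.2183]
orientation: [-0.004, 0.714, 0.7, 0.0]
wrist_force: [-0.4, -0.6, 0.7]
gripper_width: 0.0769
gripper_force: 0.0
now 8.7 [0.5473 0.0495 0.2183] psi -1.2 w 0.0769 q6 0.08
[-0.3, -0.4, 0.1] [0.0, 4.0, 118.0] rows>= 2
[-0.3, -0.4, 0.1] [-0.0, 4.0, 188.0] rows>= 4
```

```bash
python3 -m pendant '[[-0.3,-0.4,0,0,4,60,0.9],[-0.3,-0.4,0,0,4,120,0.9],[-0.3,-0.4,0,0,4,160,0.9],[-0.3,-0.4,0,0,4,180,0.9],[-0.3,-0.4,0,0,4,187,0.9],[-0.3,-0.4,0,0,4,187,0.9]]'
python3 -m pendant '[[0,0,0,0,0,0,0.2],[0,0,0,0,0,0,0.2],[0,0,0,0,0,0,0.2],[0,0,0,0,0,0,0.2],[0,0,0,0,0,0,0.2]]' 40
python3 -m pendant '[[0,0,0,0,0,-30,0.2],[0,0,0,0,0,-80,0.2],[0,0,0,0,0,-130,0.2],[0,0,0,0,0,-150,0.2],[0,0,0,0,0,-150,0.2]]'
python3 snap.py w3
python3 go.py 0.554 0.271 0.18 93.2
```

```text
time: 9.45
eef_pos: [0.5515, 0.0508, 0.0327]
orientation: [0.001, 0.715, 0.699, 0.001]
wrist_force: [0.3, -0.3, 0.0]
gripper_width: 0.0769
gripper_force: 0.0
time: 10.07
eef_pos: [0.5518, 0.0508, 0.0336]
orientation: [0.001, 0.715, 0.699, 0.001]
wrist_force: [-0.3, -0.5, 7.1]
gripper_width: 0.057
gripper_force: 43.3
time: 10.7
eef_pos: [0.552, 0.0509, 0.1844]
orientation: [0.002, 0.715, 0.699, 0.002]
wrist_force: [-0.3, -0.3, -1.3]
gripper_width: 0.0575
gripper_force: 43.6
now 10.75 [0.551  0.0508 0.1828] psi -1.3 w 0.0575 q6 0.09
[0.1, 0.1, -94.5] [220.0, -2.0, 3.0] rows>= 9
```

View pics/w3.png

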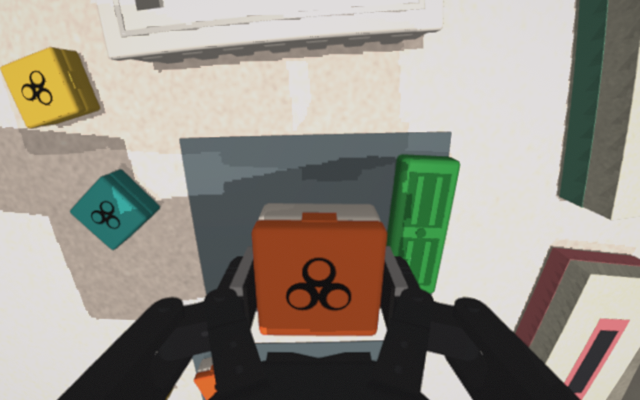

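```bash
python3 -m pendant '[[0,0,-10,0,0,0,0.2],[0,0,-20,30,0,0,0.2],[0,0,-30,60,0,0,0.2],[0,0,-40,100,0,0,0.2],[0,0,-50,140,0,0,0.2],[0,0,-60,180,-2,0,0.2],[0,0,-70,210,-2,0,0.2],[0,0,-80,220,-2,0,0.2],[0,0,-90,220,-2,0,0.2],[0,0,-94.5,220,-2,0,0.2],[0,0,-94.5,220,-2,0,0.2],[0,0,-94.5,220,-2,0,0.2]]'
python3 snap.py w4
python3 go.py 0.5535 0.2715 0.08 93.2
```

```text
time: 12.25
eef_pos: [0.5534, 0.2705, 0.1809]
orientation: [-0.001, -0.027, 1.0, -0.0]
wrist_force: [0.5, -0.3, -1.2]
gripper_width: 0.0572
gripper_force: 43.5
now 12.3 [0.5535 0.2706 0.1812] psi 93.1 w 0.0572 q6 -1.19
[-0.0, -0.0, -0.1] [-0.0, 1.0, 101.0] rows>= 2
```

View pics/w4.png

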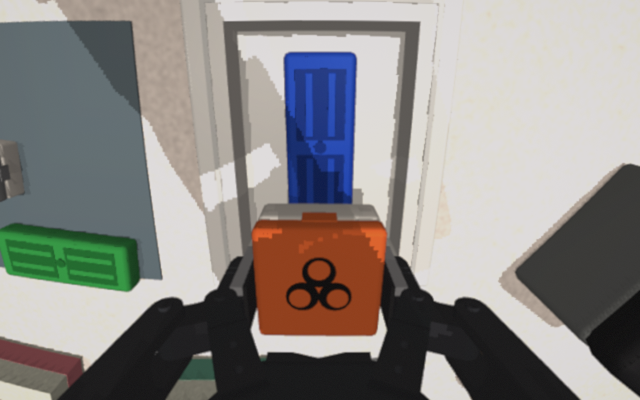

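The brick lies square in the cavity with its centre dot at (321,147), and the box is held level. Measuring the brick centre and rim, then lowering.

```bash
python3 - <<'E'
from h import *
d=pickle.load(open('w4.pkl','rb'))
p=world(d,[(321,147)],.045,d['T']);q=world(d,[(225,24),(419,24)],.06,d['T'])
print(p,q,q.mean(0)+[.0948,.0053,0])
E
python3 -m pendant '[[0,0,0,0,1,40,0.2],[0,0,0,0,1,70,0.2],[0,0,0,0,1,88,0.2],[0,0,0,0,1,96,0.2],[0,0,0,0,1,100,0.2],[0,0,0,0,1,101,0.2],[0,0,0,0,1,101,0.2]]'
```

```text
[[0.5144958  0.27012582 0.045     ]] [[0.42727064 0.19683469 0.06      ]
 [0.41980867 0.33441441 0.06      ]] [0.51833965 0.27092455 0.06      ]
time: 13.18
eef_pos: [0.5543, 0.272, 0.0817]
orientation: [0.001, -0.028, 1.0, 0.0]
wrist_force: [-0.5, -0.6, -1.3]
gripper_width: 0.0573
gripper_force: 43.6
```

```bash
python3 -m pendant '[[0,0,0,0,0,1,0.2],[0,0,0,0,0,1,0.2],[0,0,0,0,0,1,0.9],[0,0,0,0,0,1,0.9],[0,0,0,0,0,1,0.9],[0,0,0,0,0,1,0.9],[0,0,0,0,0,-40,0.9],[0,0,0,0,0,-90,0.9],[0,0,0,0,0,-130,0.9],[0,0,0,0,0,-130,0.9]]'
python3 go.py 0.4295 -0.21 0.21 17.4
```

```text
time: 14.42
eef_pos: [0.5557, 0.2727, 0.2148]
orientation: [0.003, -0.028, 1.0, 0.001]
wrist_force: [0.4, -0.5, -0.2]
gripper_width: 0.0768
gripper_force: 0.0
now 14.425 [0.5557 0.2727 0.2148] psi 93.2 w 0.0768 q6 -1.19
[0.4, 0.3, 75.8] [153.0, -475.0, 3.0] rows>= 8
```

```bash
python3 -m pendant '[[0.4,0.3,75.8,153,-475,3,0.9],[0.4,0.3,75.8,153,-475,3,0.9],[0.4,0.3,75.8,153,-475,3,0.9],[0.4,0.3,75.8,153,-475,3,0.9],[0.4,0.3,75.8,153,-475,3,0.9],[0.4,0.3,75.8,153,-475,3,0.9],[0.4,0.3,75.8,153,-475,3,0.9],[0.4,0.3,75.8,153,-475,3,0.9],[0.4,0.3,75.8,153,-475,3,0.9],[0.4,0.3,75.8,153,-475,3,0.9],[0.4,0.3,75.8,153,-475,3,0.9],[0.4,0.3,75.8,153,-475,3,0.9]]'
python3 snap.py w5; python3 go.py 0.4295 -0.21 0.032 17.4
```

```text
time: 15.92
eef_pos: [0.4277, -0.2097, 0.2079]
orientation: [-0.002, 0.591, 0.807, -0.003]
wrist_force: [0.2, 0.6, 0.9]
gripper_width: 0.0769
gripper_force: 0.0
now 15.975 [ 0.4277 -0.2099  0.208 ] psi 17.5 w 0.077 q6 -0.78
[-0.5, 0.0, 0.1] [-1.0, 3.0, 176.0] rows>= 3
```

View pics/w5.png

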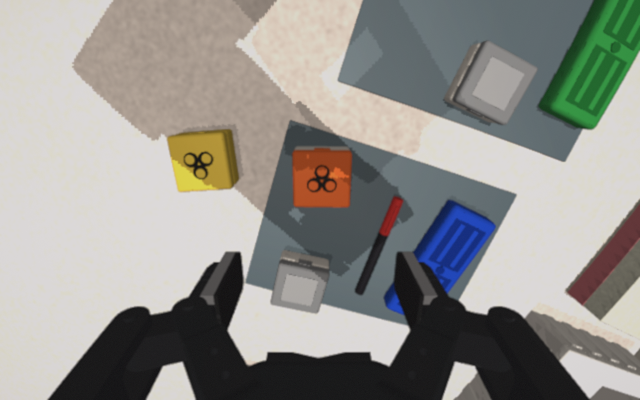

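Orange box at (322,179), square to the tool, the yellow decoy apart at (202,160), the pen tip at (398,200) clear.

```bash
python3 - <<'E'
from h import *
d=pickle.load(open('w5.pkl','rb'))
print(*quad(world(d,[(292,151),(351,149),(352,207),(294,208)],.034,d['T'])))
E
```

```text
[ 0.4306 -0.2097  0.034 ] [0.057  0.06   0.0597 0.0592] edgeyaw [ 19.2 109.2]
```

```bash
python3 -m pendant '[[-0.5,0,-0.8,-1,3,60,0.9],[-0.5,0,-0.8,-1,3,110,0.9],[-0.5,0,-0.8,-1,3,150,0.9],[-0.5,0,-0.8,-1,3,168,0.9],[-0.5,0,-0.8,-1,3,175,0.9],[-0.5,0,-0.8,-1,3,175,0.9]]'
python3 -m pendant '[[0,0,0,0,0,0,0.2],[0,0,0,0,0,0,0.2],[0,0,0,0,0,0,0.2],[0,0,0,0,0,0,0.2],[0,0,0,0,0,0,0.2]]' 40
python3 -m pendant '[[0,0,0,0,0,-30,0.2],[0,0,0,0,0,-80,0.2],[0,0,0,0,0,-130,0.2],[0,0,0,0,0,-170,0.2],[0,0,0,0,0,-170,0.2]]'
python3 go.py 0.4780 0.2675 0.205 93.2
```

```text
time: 16.73
eef_pos: [0.4295, -0.2112, 0.0331]
orientation: [0.0, 0.586, 0.81, 0.0]
wrist_force: [-0.2, 1.5, 0.4]
gripper_width: 0.0765
gripper_force: 0.0
time: 17.35
eef_pos: [0.4301, -0.2118, 0.0342]
orientation: [0.002, 0.587, 0.81, 0.0]
wrist_force: [0.4, 2.1, 6.2]
gripper_width: 0.0575
gripper_force: 43.4
time: 17.98
eef_pos: [0.4308, -0.2124, 0.2064]
orientation: [0.004, 0.587, 0.81, 0.001]
wrist_force: [0.2, -0.0, -1.2]
gripper_width: 0.0571
gripper_force: 43.6
now 17.975 [ 0.4308 -0.2124  0.2064] psi 18.2 w 0.0571 q6 -0.8
[0.1, 0.5, -75.0] [441.0, 195.0, 0.0] rows>= 8
```

```bash
python3 -m pendant '[[0,0,-8,50,20,0,0.2],[0,0,-16,90,40,0,0.2],[0,0,-25,140,60,0,0.2],[0,0,-34,190,80,0,0.2],[0,0,-43,240,105,0,0.2],[0,0,-52,290,130,0,0.2],[0,0,-61,340,155,0,0.2],[0,0,-70,390,175,0,0.2],[0.1,0.5,-75,441,195,0,0.2],[0.1,0.5,-75,441,195,0,0.2],[0.1,0.5,-75,441,195,0,0.2],[0.1,0.5,-75,441,195,0,0.2]]'
python3 go.py 0.479 0.2675 0.08 93.2
```

```text
time: 19.48
eef_pos: [0.4763, 0.267, 0.2024]
orientation: [-0.004, -0.027, 1.0, 0.001]
wrist_force: [0.5, -0.0, -1.3]
gripper_width: 0.0572
gripper_force: 43.5
now 19.475 [0.4763 0.267  0.2024] psi 93.1 w 0.0572 q6 -1.14
[0.2, -0.4, -0.1] [-4.0, 0.0, 122.0] rows>= 2
```

```bash
python3 -m pendant '[[0.2,-0.4,0,-3,1,40,0.2],[0.2,-0.4,0,-3,1,80,0.2],[0.2,-0.4,0,-3,1,105,0.2],[0.2,-0.4,0,-3,1,116,0.2],[0.2,-0.4,0,-3,1,120,0.2],[0.2,-0.4,0,-3,1,122,0.2],[0.2,-0.4,0,-3,1,122,0.2]]'
python3 -m pendant '[[0,0,0,0,0,0,0.9],[0,0,0,0,0,0,0.9],[0,0,0,0,0,0,0.9],[0,0,0,0,0,0,0.9],[0,0,0,0,0,-40,0.9],[0,0,0,0,0,-90,0.9],[0,0,0,0,0,-140,0.9],[0,0,0,0,0,-140,0.9]]'
python3 go.py 0.59 -0.272 0.22 -8.6
```

```text
time: 20.35
eef_pos: [0.4794, 0.2701, 0.0817]
orientation: [0.001, -0.028, 1.0, 0.0]
wrist_force: [-0.1, 0.4, -1.7]
gripper_width: 0.0573
gripper_force: 43.5
time: 21.35
eef_pos: [0.481, 0.271, 0.2251]
orientation: [0.004, -0.028, 1.0, 0.002]
wrist_force: [-0.2, -0.0, -0.2]
gripper_width: 0.0767
gripper_force: 0.0
now 21.35 [0.481  0.271  0.2251] psi 93.2 w 0.0767 q6 -1.13
[0.5, 0.2, 101.8] [-79.0, -548.0, 4.0] rows>= 10
```

```bash
python3 -m pendant '[[0.5,0.2,101.8,-79,-548,4,0.9],[0.5,0.2,101.8,-79,-548,4,0.9],[0.5,0.2,101.8,-79,-548,4,0.9],[0.5,0.2,101.8,-79,-548,4,0.9],[0.5,0.2,101.8,-79,-548,4,0.9],[0.5,0.2,101.8,-79,-548,4,0.9],[0.5,0.2,101.8,-79,-548,4,0.9],[0.5,0.2,101.8,-79,-548,4,0.9],[0.5,0.2,101.8,-79,-548,4,0.9],[0.5,0.2,101.8,-79,-548,4,0.9],[0.5,0.2,101.8,-79,-548,4,0.9],[0.5,0.2,101.8,-79,-548,4,0.9]]'
python3 -m pendant '[[0,0,0,0,0,0,0.9]]'
python3 snap.py w6; python3 go.py 0.59 -0.272 0.027 -8.6
python3 - <<'E'
from cell import optics
import cv2
d=optics.get_image('top')['frame'][:,:,::-1]
cv2.imwrite('pics/t6.png',cv2.resize(d[130:265,150:270],None,fx=4,fy=4,interpolation=cv2.INTER_CUBIC))
E
```

```text
time: 22.85
eef_pos: [0.5876, -0.2721, 0.2162]
orientation: [-0.002, 0.757, 0.653, -0.004]
wrist_force: [0.7, 0.1, 0.2]
gripper_width: 0.077
gripper_force: 0.0
time: 22.98
eef_pos: [0.588, -0.2721, 0.2169]
orientation: [-0.001, 0.758, 0.653, -0.004]
wrist_force: [0.4, 0.6, 0.2]
gripper_width: 0.0768
gripper_force: 0.0
now 23.025 [ 0.5882 -0.2721  0.2171] psi -8.5 w 0.0767 q6 -0.3
[-0.4, 0.2, 0.1] [1.0, 3.0, 190.0] rows>= 4
```

View pics/w6.png

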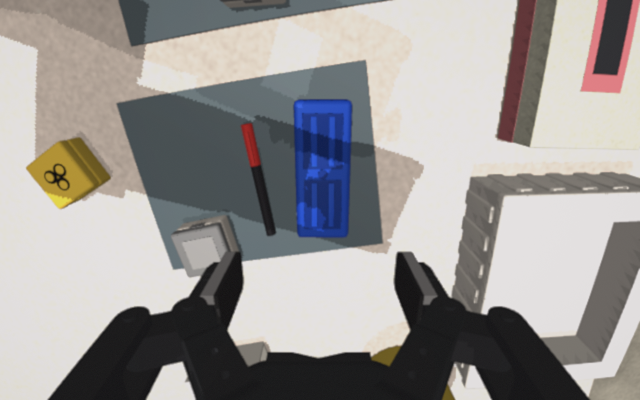

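View pics/t6.png

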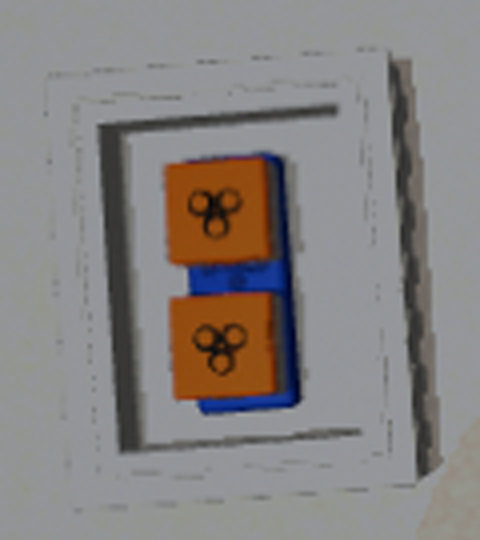

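Top view: both boxes stand on the brick, lid centres at crop (217,211) and (223,347). Wrist view: the second blue brick spans (294..352, 100..237), with the pen at (258,180) about 35 mm clear.

```bash
python3 - <<'E'
from h import *
d=pickle.load(open('w6.pkl','rb'))
print(*quad(world(d,[(294,100),(352,100),(348,237),(297,236)],.025,d['T'])))
t=pickle.load(open('top.pkl','rb'))
B=lambda c:np.array(c)/4+[150,130]
o=world(t,B([(217,211),(223,347)]),.079); print(o.round(4))
r=world(t,B([(45,75),(388,49),(418,485),(77,510)]),.06);print(*quad(r))
c=np.array([.5155,.2695]);a=np.radians(3.2);Q=np.array([[np.cos(a),-np.sin(a)],[np.sin(a),np.cos(a)]])
print(((o[:,:2]-c)@Q).round(4))
E
```

```text
[ 0.5918 -0.2722  0.025 ] [0.0566 0.1485 0.0577 0.1474] edgeyaw [-9.  81.6]
[[0.5516 0.27   0.079 ]
 [0.4753 0.2678 0.079 ]]
[0.5147 0.2683 0.06  ] [0.2006 0.2503 0.197  0.2516] edgeyaw [-87.4   3.2]
[[ 0.0361 -0.0015]
 [-0.0403  0.0005]]
```

```bash
python3 -m pendant '[[-0.4,0.2,0,1,3,60,0.9],[-0.4,0.2,0,1,3,120,0.9],[-0.4,0.2,0,1,3,165,0.9],[-0.4,0.2,0,1,3,182,0.9],[-0.4,0.2,0,1,3,190,0.9],[-0.4,0.2,0,1,3,190,0.9]]'
python3 -m pendant '[[0,0,0,0,0,0,0.2],[0,0,0,0,0,0,0.2],[0,0,0,0,0,0,0.2],[0,0,0,0,0,0,0.2],[0,0,0,0,0,0,0.2]]' 60
python3 -m pendant '[[0,0,0,0,0,-40,0.2],[0,0,0,0,0,-90,0.2],[0,0,0,0,0,-150,0.2],[0,0,0,0,0,-185,0.2],[0,0,0,0,0,-185,0.2],[0,0,0,0,0,-185,0.2]]'
python3 go.py 0.515 0.2695 0.21 93.2
```

```text
time: 23.82
eef_pos: [0.5907, -0.2732, 0.0282]
orientation: [0.001, 0.758, 0.652, 0.0]
wrist_force: [-0.6, -0.0, 0.4]
gripper_width: 0.0769
gripper_force: 0.0
time: 24.45
eef_pos: [0.5911, -0.2735, 0.0292]
orientation: [0.002, 0.758, 0.652, 0.001]
wrist_force: [-1.3, 0.0, 5.9]
gripper_width: 0.0571
gripper_force: 66.1
time: 25.2
eef_pos: [0.5889, -0.2724, 0.211]
orientation: [-0.0, 0.758, 0.652, -0.0]
wrist_force: [-0.4, -0.4, -2.9]
gripper_width: 0.0568
gripper_force: 65.6
now 25.2 [ 0.5889 -0.2724  0.211 ] psi -8.6 w 0.0568 q6 -0.3
[-0.0, -0.1, -101.8] [525.0, -154.0, 1.0] rows>= 10
```

```bash
python3 -m pendant '[[0,0,-10,50,-15,0,0.2],[0,0,-20,105,-30,0,0.2],[0,0,-30,160,-45,0,0.2],[0,0,-40,210,-60,0,0.2],[0,0,-50,265,-77,0,0.2],[0,0,-60,320,-92,0,0.2],[0,0,-70,370,-108,0,0.2],[0,0,-80,420,-123,0,0.2],[0,0,-90,475,-139,0,0.2],[0,0,-100,525,-154,0,0.2],[0,0,-101.8,525,-154,0,0.2],[0,0,-101.8,525,-154,0,0.2]]'
python3 -m pendant '[[0,0,0,0,0,0,0.2],[0,0,0,0,0,0,0.2]]'
python3 go.py 0.514 0.2695 0.109 93.2
```

```text
time: 26.7
eef_pos: [0.5151, 0.2688, 0.2099]
orientation: [-0.001, -0.028, 1.0, -0.001]
wrist_force: [-0.2, -0.7, -2.1]
gripper_width: 0.0569
gripper_force: 65.5
time: 26.95
eef_pos: [0.5164, 0.2682, 0.2115]
orientation: [-0.0, -0.027, 1.0, -0.0]
wrist_force: [-0.0, -0.4, -2.6]
gripper_width: 0.0567
gripper_force: 65.5
now 26.95 [0.5164 0.2682 0.2115] psi 93.0 w 0.0567 q6 -1.16
[-0.0, -0.0, -0.2] [2.0, 2.0, 102.0] rows>= 2
```

```bash
python3 -m pendant '[[0,0,0,2,1,40,0.2],[0,0,0,2,1,70,0.2],[0,0,0,2,1,88,0.2],[0,0,0,2,1,96,0.2],[0,0,0,2,1,100,0.2],[0,0,0,2,1,101,0.2],[0,0,0,2,1,101,0.2],[0,0,0,2,1,101,0.2]]'
```

```text
time: 27.95
eef_pos: [0.5145, 0.2704, 0.1113]
orientation: [0.001, -0.028, 1.0, -0.0]
wrist_force: [-0.2, 0.4, -3.3]
gripper_width: 0.0567
gripper_force: 65.5
```

```bash
python3 -m pendant '[[0,0,0,0,0,1,0.2],[0,0,0,0,0,2,0.2],[0,0,0,0,0,2,0.2]]'
python3 -m pendant '[[0,0,0,0,0,0,0.85],[0,0,0,0,0,0,0.9],[0,0,0,0,0,0,0.9],[0,0,0,0,0,0,0.9],[0,0,0,0,0,-30,0.9],[0,0,0,0,0,-80,0.9],[0,0,0,0,0,-130,0.9],[0,0,0,200,-60,-130,0.9],[0,0,0,200,-150,-130,0.9],[0,0,0,150,-250,-130,0.9],[0,0,0,150,-250,-130,0.9],[0,0,0,150,-250,-130,0.9]]'
python3 -m pendant '[[0,0,0,0,0,0,0.9],[0,0,0,0,0,0,0.9],[0,0,0,0,0,0,0.9],[0,0,0,0,0,0,0.9]]'
python3 - <<'E'
from cell import optics
import cv2,numpy as np
a=optics.get_image('top')['frame'][120:270,150:350,::-1];b=optics.get_image('scene')['frame'][150:275,340:506,::-1]
cv2.imwrite('pics/end.png',np.vstack([cv2.resize(a,(400,300)),cv2.resize(b,(400,300))]))
cv2.imwrite('pics/endtop.png',a)
E
```

```text
time: 28.32
eef_pos: [0.5141, 0.2701, 0.1086]
orientation: [0.0, -0.028, 1.0, -0.0]
wrist_force: [0.2, -1.0, -2.2]
gripper_width: 0.0569
gripper_force: 65.5
time: 29.82
eef_pos: [0.379, 0.0176, 0.2392]
orientation: [0.001, -0.028, 1.0, -0.0]
wrist_force: [1.0, -0.2, -0.6]
gripper_width: 0.0767
gripper_force: 0.0
time: 30.32
eef_pos: [0.3797, 0.0202, 0.2388]
orientation: [0.0, -0.029, 1.0, -0.0]
wrist_force: [-0.1, 0.2, -0.6]
gripper_width: 0.0766
gripper_force: 0.0
```

View pics/end.png

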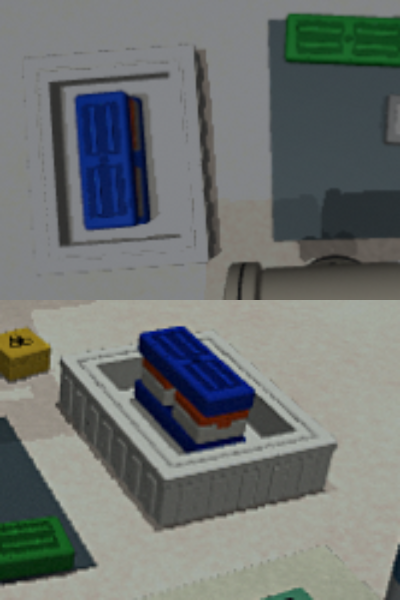

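The stack is complete and level, with the top brick's centre near top-view pixel (203,200). One numeric check, then I'll hand in.

```bash
python3 - <<'E'
from h import *
t=pickle.load(open('top.pkl','rb'))
p=world(t,np.array([(76,94),(126,91),(135,224),(84,229)])/2+[150,120],.104);print(*quad(p))
c=p.mean(0)[:2]-[.515,.2692];print(c)
if abs(c).max()<.011:
    from cell import env;print(env.finish_job())
E
```

```text
[0.5123 0.2676 0.104 ] [0.0555 0.1456 0.0564 0.1481] edgeyaw [-87.1   2.8]
[-0.00271905 -0.00162277]
the job is handed in; nothing more can be done
None
```

The shipper is packed and handed in at about 30 s: blue brick, both orange-lidded boxes upright on it, second blue brick on top, measured within about 3 mm of the middle; the robot didn't report a verdict.

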